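# Free the rack carriage of a fraction collector and push it home

## Robot

A 6-joint arm with a two-finger parallel gripper is mounted at the origin on the work surface. World frame = base frame: x ahead of the robot, y to its left, z up, the work surface at z = 0. Lengths are in m, angles in degrees, forces in N, time in s.
With the tool pointing down it reaches from about 0.4 to 0.825 m from the base axis. Payload 7 kg.
Tool frame: the origin (TCP) lies midway between the tips of the shut fingers; the grasp point (between the pads) lies 19 mm behind it (ctrl.grasp_offset is the distance from the TCP to the grasp point, in m); z points along the fingers, x is the direction in which the jaws open and shut, and the axes are right-handed (so a half turn about z gives the same grasp; the last joint's range is limited). The gripper opens to 88 mm and grips with 3 to 60 N. Pads are 19 mm wide; open, the fingers measure 130 mm over their backs; the gripper's body (78 mm by 193 mm) begins 47 mm behind the grasp point.
Start: joints at [-59.811, 20.546, 0.682, 0, -70.136, -16.507], TCP at [0.16, -0.656, 0.227] pointing down, gripper open.
Joint ranges: [-176.03, 176.03], [-82.01, 121.73], [-58.28, 71.71], [-173.87, 95.51], [-174.79, -0.11], [-173.66, 173.66]. Speed limits (degrees/s): [136.94, 136.94, 172.46, 180, 180, 180].

## Interface

Orientations are given as [roll, pitch, yaw] about the fixed x, y, z axes, in that order (R = Rz(yaw) Ry(pitch) Rx(roll)).
In Python, from plant import sensors, snapshot, order, ctrl gives the robot as it stands.
- The arm moves only by the tool send_rows, never from a script. Its argument "commands" is a list of rows, each a list of 3 entries, a list of its own where there are three numbers: the closure, from 0 (fully open) to 1 (shut), then the shift along the world's x, y, z in units of 0.25 m (1.0 is 0.25 m), then the turn, a rotation vector about the world's x, y, z in units of 360 degrees (1.0 is 360 degrees). In form: [[hand, [x, y, z], [ax, ay, az]], ...]. A call has 1 to 12 rows; each row shifts and turns the pose as measured when the row begins; what a row does not reach is not made up. A row lasts 1/10 s, in which the tool goes at most 50 mm and 8.59 degrees, less where a joint would pass 70% of its speed; a pose out of reach is approached as far as the arm can. A call with a number of a shift or a turn outside -1 to 1 is refused whole. A call with a gripper value outside its range is refused whole. The fingers move at their own pace and stop on an object; the grip force is fixed at half the most. Time passes only in rows, so rows that do not move let the fingers close. It gives the time, the measured TCP pose, the force and the opening at its end, in the units of the state.
- sensors.get_obs(): the state, without advancing time (a new reading comes with each control period).
- snapshot(name): name is "scene" or "top" or "wrist"; returns a dict with "color" (420x560x3 uint8, blue, green, red), "z_map" (420x560 float32, m along the optical axis (not along the pixel's ray), 0 where there is no reading), "mtx" (3x3 intrinsics, pixels), "xyz" and "attitude" of the camera in the world. Camera axes: x right, y down, z forward; pixel columns grow to the right and rows downward; lengths in m; the calibration is good to about 2 mm. A picture is of the moment at which its call begins.
- order.close_job(): hands the job in, once; it reports no verdict.
The state is a dict: "clock": time; "joint_pos": joint angles; "qvel": joint speeds; "tau": joint torques, N m; "tool_pos": TCP position; "orientation": TCP orientation; "force": force on the tool from outside, world axes, zero at the start; "moment": the same for the moment, N m; "opening": finger opening in m.
Only numpy, scipy, OpenCV 4.12 (cv2) and the standard library are available. Lean on these libraries where they do the work, as an engineer would, in place of code of your own. Each camera call takes 0.05 s, during which the arm holds its last target.

## Task

The tube-rack carriage of the fraction collector is held by the black knurled locking screw on the bracket beside it: roll a fingertip round the screw's knurled rim to loosen it, anticlockwise seen from above, by two full turns, give or take a quarter turn (the white line shows the turns). Then push the carriage by its free end wall fully home against the control tower. Fingertips only: take neither the screw nor the carriage between the fingers, and leave the bottle, beaker, tip box and vial where they stand.

Things in the scene. Friction and masses are not known exactly. Their poses are not given: they have to be found in the camera images.
- collector: Fraction collector, fixed: warm grey base 280 (its x) by 460 mm (y), 30 mm high; at its +y end a control tower 170 mm high, its face to the carriage at y = 101 mm. A delivery arm, top 194 mm up, reaches from the tower over the rack to y = 55, x = 75 mm. Origin: centre of the base's underside. y runs from carriage to tower, z up, x away from the robot, give or take 0.3 rad.
- lock_screw (a joint): Angle (rad) of the locking screw about its upright axis, growing anticlockwise seen from above, which loosens it. Tight, it stands at 0 to 0.5; a full turn is 6.283. It climbs 2.5 mm a turn; its dog point leaves the hole in the carriage's side rail, freeing the carriage, after about 1.5 turns. Friction 0.03 N m (1.2 N at the rim); it stays where it is left.
- knob_top (a point): Centre of the top face of the screw's black knob: a disc 50 mm across, 18 mm high, 142 mm above the bench when tight. z: the axis, up; x, y turn with it. The knurled rim grips a fingertip well (friction about 1) and is free all round: under it 4 mm of air, a boss 24 mm across, 6 mm high, then the bracket. The rack beside it is 104 mm high, its glass tubes (top 125 mm) over 90 mm from the axis.
- knob_mark (a point): The outer end of the white line on the knob's top face, 22 mm from the axis: it goes round with the knob.
- carriage (a joint): Position (m) of the rack carriage along the collector's y: 0 locked (1 mm of play), 0.09 fully home, against the tower. It takes 2 to 3 N to slide and stays where it is left. It is a cream frame 218 by 200 mm with steel plates of 9 x 9 holes and some glass tubes.
- push_face (a point): Point on the outer (-y) face of the carriage's free end wall, to be pushed to the collector's +y; 77 mm above the bench. Axes as the collector's; moves with the carriage. The wall: cream, upright, 6 mm thick, from 89 mm on the -x side of this point to 129 mm on the +x side, top 27 mm above it, foot 35 mm below. In front of it lies only the base, its top and tray rim under 40 mm.
- amber_bottle: Loose amber bottle, 60 mm across, 115 mm high, black cap; leave alone. Origin: centre of its underside.
- beaker: Loose glass beaker, 66 mm across, 85 mm high; leave alone. Origin: centre of its underside.
- tip_box: Loose blue and white pipette-tip box, 80 x 60 x 56 mm; leave alone. Origin: centre of its underside.
- vial: Loose glass vial with a red cap, 23 mm across, 52 mm high; leave alone. Origin: centre of its underside.

How it is judged:
By the outcome, as a careful person would: the job done as asked, in the order asked, and still so for the second after the job is handed in, with the robot touching nothing.
It also fails if it takes over 69 s, if anything falls off the work surface, if the arm or the gripper's body presses on something with over 40 N, if the wrist force passes 120 N, or if a joint passes its speed limit or range.

## Working session

There is one attempt and no reset: what is moved stays moved. The work goes in short steps, Python scripts to look and compute and a tool call to move; the robot and the scene stay as the last step left them, time stands still between calls to the robot, and variables do not carry over. Pictures are saved under pics/ and viewed, and the job is handed in when it is done.

Besides the shell and the picture viewer there is one more tool, called after "Call:" in YAML: its name, and indented under it one key for each argument. send_rows: Moves the arm, as the interface text tells. Its arguments: {"type":"object","properties":{"commands":{"type":"array","items":{"type":"array"}}},"required":["commands"]}

```bash
ls; mkdir -p pics; python3 - <<'E'
from plant import sensors, snapshot, order, ctrl
import cv2,pickle
print(sensors.get_obs(), ctrl.grasp_offset)
for n in ["scene","top","wrist"]:
    s=snapshot(n); cv2.imwrite(f"pics/{n}0.png",s["color"]); pickle.dump(s,open(f"pics/{n}0.pkl","wb")); print(n,s["xyz"],s["attitude"],s["mtx"].tolist())
E
```

```text
pics
{'clock': 0.0, 'joint_pos': array([-5.98125848e+01,  2.05931256e+01,  6.31235359e-01, -2.01550245e-02,
       -7.01348525e+01, -1.65093789e+01]), 'qvel': array([-0.03324786,  0.02766677, -0.01598051,  0.07304274,  0.04824478,
        0.11505621]), 'tau': array([-4.64042841e-04, -5.82710266e+01,  2.93048608e+01,  6.99710190e+00,
        6.69584144e-03, -9.17395141e-05]), 'tool_pos': array([ 0.15949216, -0.65536568,  0.22558421]), 'orientation': array([-1.79990671e+02, -9.81387654e-02,  1.03671164e+02]), 'force': array([-0.48245664,  0.42114402, -0.68052149]), 'moment': array([ 0.00203957, -0.05415041,  0.02085075]), 'opening': 0.08778100266849093} 0.0188
scene [0.85469706 0.49126769 0.99527626] [-1.44532380e+02  9.96975120e-02  1.45240401e+02] [[427.63240953927203, 0.0, 277.5402531310506], [0.0, 427.63240953927203, 205.95734880211592], [0.0, 0.0, 1.0]]
top [ 0.36587313 -0.01261819  0.89624188] [-169.49420968   -2.76633289  -88.7320587 ] [[416.9397119228424, 0.0, 288.4341343797086], [0.0, 416.9397119228424, 209.22943516453182], [0.0, 0.0, 1.0]]
wrist [ 0.07820426 -0.67463451  0.38585486] [ 1.62117853e+02 -6.42847056e-02  1.03713977e+02] [[331.1384134082879, 0.0, 284.26035340773603], [0.0, 331.1384134082879, 209.49139983137178], [0.0, 0.0, 1.0]]
```

View pics/scene0.png

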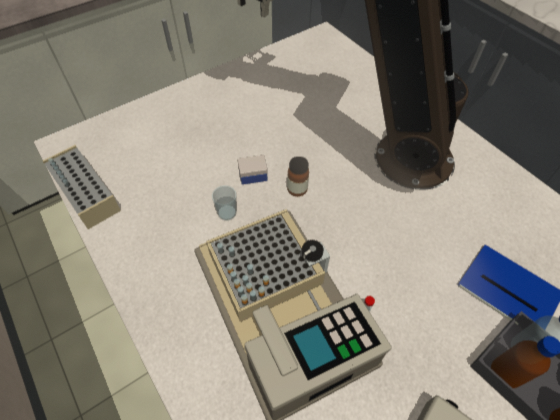

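View pics/top0.png

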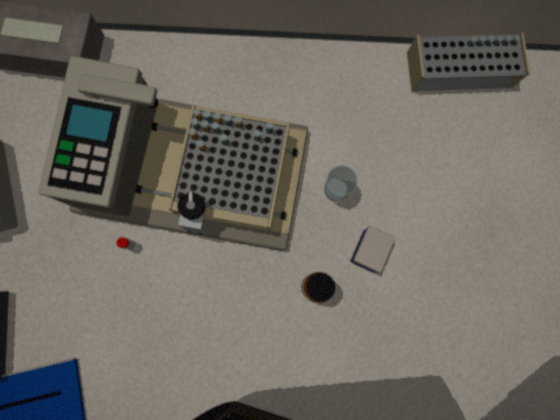

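View pics/wrist0.png

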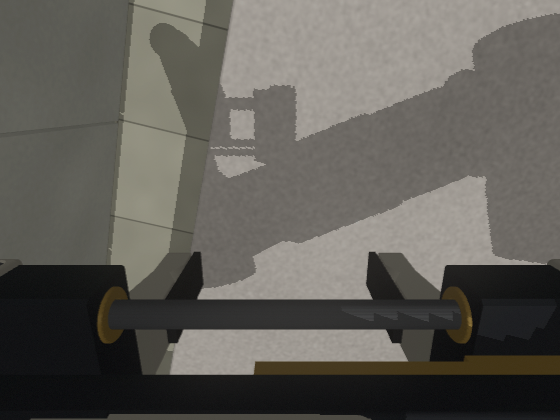

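The scene view shows the knob at about (312,249) and the tower at (320,350). The top view shows the knob at about (191,206), the free end wall at x≈280, the beaker at (340,183), the tip box at (373,249), the bottle at (320,287) and the vial at (123,243).

```bash
cat > h.py <<'E'
import numpy as np,cv2,pickle
from scipy.spatial.transform import Rotation as R
def load(n): return pickle.load(open(f"pics/{n}.pkl","rb"))
def Rm(s): return R.from_euler('xyz',s["attitude"],degrees=True).as_matrix()
def onplane(s,uv,z):
    d=Rm(s)@np.linalg.solve(s["mtx"],[uv[0],uv[1],1.]); o=np.array(s["xyz"]); return o+d*(z-o[2])/d[2]
def cloud(s):
    z=s["z_map"]; v,u=np.mgrid[:z.shape[0],:z.shape[1]]
    K=s["mtx"]; c=np.stack([(u-K[0,2])/K[0,0]*z,(v-K[1,2])/K[1,1]*z,z],-1)
    return c@Rm(s).T+np.array(s["xyz"])
def proj(s,p):
    c=Rm(s).T@(np.array(p)-s["xyz"]); q=s["mtx"]@c; return q[:2]/q[2]
E
python3 - <<'E'
from h import *
for n,(u,v) in (("scene0",(312,249)),("top0",(191,206))):
    s=load(n); c=cloud(s); g=cv2.cvtColor(s["color"],cv2.COLOR_BGR2GRAY)
    z=c[...,2]
    print(n,onplane(s,(u,v),.142),c[v,u])
    sub=np.zeros(z.shape,bool); sub[v-25:v+25,u-25:u+25]=1
    m=sub&(z>.134)&(z<.15)
    P=c[m]; print(m.sum(),P.min(0),P.max(0),P.mean(0),np.median(P,0)) 
    cont=P[:,:2].astype(np.float32)*1000
    print(cv2.minEnclosingCircle(cont))
    cv2.imwrite(f"pics/k_{n}.png",cv2.resize(s["color"][v-60:v+60,u-80:u+80],(800,600),interpolation=cv2.INTER_CUBIC))
# carriage wall top in top view
s=load("top0"); c=cloud(s); z=c[...,2]
m=(z>.098)&(z<.109); m[:, :165]=0; m[:,320:]=0; m[:90]=0
P=c[m][:,:2].astype(np.float32); r=cv2.minAreaRect(P*1000); print(r,cv2.boxPoints(r))
for n in("top0",):
    m=(z>.025)&(z<.034); m[:90]=0;m[:,330:]=0; m[:,60:]; 
    P=c[m]; r=cv2.minAreaRect((P[:,:2]*1000).astype(np.float32)); print(r)
for nm,(u,v) in dict(beaker=(340,183),tip=(373,249),bottle=(320,287),vial=(123,243)).items(): print(nm,c[v,u])
E
```

```text
scene0 [0.51354361 0.13521756 0.142     ] [0.51501327 0.1367514  0.14567584]
354 [0.48650512 0.10873514 0.13403289] [0.53696223 0.15857457 0.14871055] [0.51324239 0.13538107 0.14252357] [0.51349285 0.13557621 0.14277475]
((511.48834228515625, 134.098388671875), 26.03274917602539)
top0 [0.50713792 0.13199281 0.142     ] [0.50696936 0.13182026 0.14289996]
589 [0.48412744 0.10845611 0.13437177] [0.53454863 0.15798232 0.14578159] [0.50811575 0.13272371 0.14172528] [0.50812428 0.13273402 0.14192808]
((509.1259460449219, 132.88128662109375), 25.422794342041016)
((534.0275268554688, 27.100662231445312), (302.23101806640625, 336.412841796875), 81.33651733398438) [[ 344.9777   -96.95357]
 [ 677.55206 -147.6277 ]
 [ 723.0774   151.15489]
 [ 390.503    201.82903]]
((541.8887939453125, 204.36337280273438), (451.6682434082031, 689.463623046875), 5.774018287658691)
beaker [ 0.59490491 -0.16504777  0.00500476]
tip [ 0.44592147 -0.22436975  0.05414611]
bottle [ 0.36718169 -0.10891893  0.11445415]
vial [0.44495363 0.27911448 0.05021275]
```

View pics/k_top0.png

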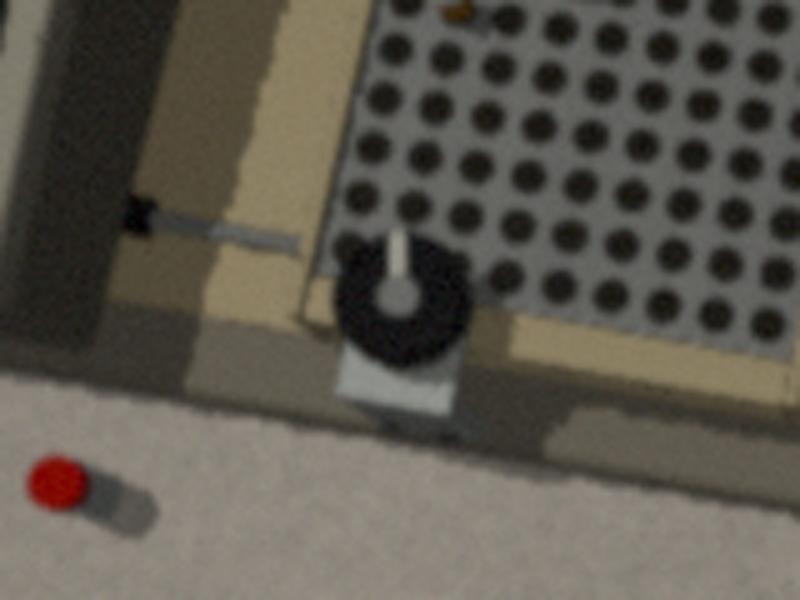

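View pics/k_scene0.png

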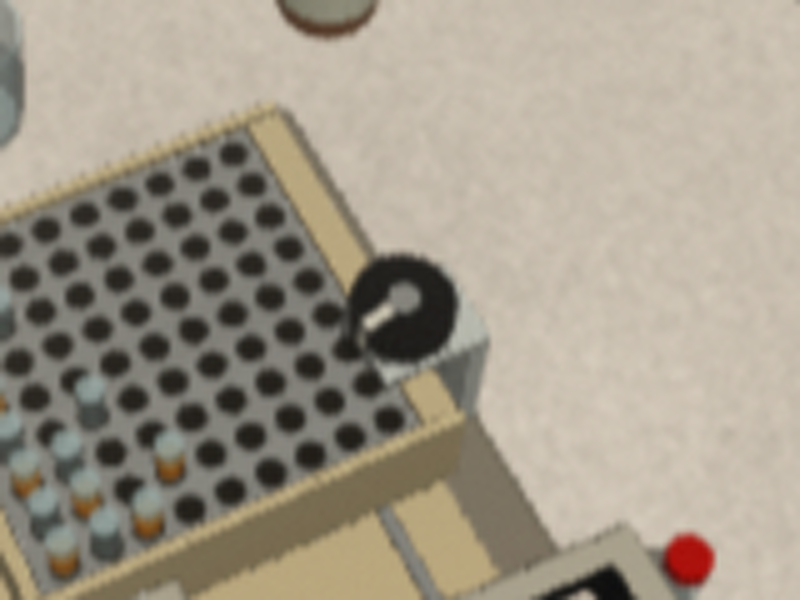

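```bash
cat >> h.py <<'E'
def ray(s,uv):
    d=Rm(s)@np.linalg.solve(s["mtx"],[uv[0],uv[1],1.]); return np.array(s["xyz"]),d/np.linalg.norm(d)
def cross(rs):
    A=0;b=0
    for o,d in rs:
        M=np.eye(3)-np.outer(d,d); A=A+M; b=b+M@o
    return np.linalg.solve(A,b)
E
python3 - <<'E'
from h import *
T=load("top0");S=load("scene0")
# grey hub centre seen in both crops
for t,s_ in (((398,296),(404,297)),((397,235),(366,325))):
    p=cross([ray(T,(t[0]/5+111-.4,t[1]/5+146-.4)),ray(S,(s_[0]/5+232-.4,s_[1]/5+189-.4))]); print("x",p, proj(T,p),proj(S,p))
    print(onplane(T,(t[0]/5+110.6,t[1]/5+145.6),.142),onplane(S,(s_[0]/5+231.6,s_[1]/5+188.6),.142))
# collector yaw: hough of top view long lines near wall; use carriage rim by height, both views
for n,X in (("top",T),("scene",S)):
    c=cloud(X); z=c[...,2]
    inb=(c[...,0]>.45)&(c[...,0]<.75)&(c[...,1]<.16)&(c[...,1]>-.12)
    m=(z>.085)&(z<.108)&inb
    m=cv2.morphologyEx(m.astype(np.uint8),cv2.MORPH_OPEN,np.ones((3,3)))
    k,l,st,_=cv2.connectedComponentsWithStats(m); i=1+st[1:,4].argmax(); P=c[l==i]
    r=cv2.minAreaRect((P[:,:2]*1000).astype(np.float32)); print(n,st[i],r,cv2.boxPoints(r).tolist())
    m=(z>.16)&(z<.178)&(c[...,1]>.15)&(c[...,0]>.4)
    P=c[m]; r=cv2.minAreaRect((P[:,:2]*1000).astype(np.float32)); print(n,"tower",r,cv2.boxPoints(r).tolist())
E
```

```text
x [0.51008848 0.13343868 0.14040549] [190.46522281 204.55746681] [312.68121213 248.03977819]
[0.50931883 0.13358015 0.142     ] [0.51119601 0.13365562 0.142     ]
x [0.53302464 0.13521877 0.14025236] [190.31688213 192.31037188] [305.14060297 253.65268606]
[0.53207567 0.1354168  0.142     ] [0.53423496 0.13539642 0.142     ]
top [ 183  105  107  123 8995] ((600.4286499023438, 68.636962890625), (200.0529022216797, 219.1355743408203), 81.35607147216797) [[477.07208251953125, -13.786018371582031], [693.7185668945312, -46.72064971923828], [723.7852172851562, 151.0599365234375], [507.13873291015625, 183.99456787109375]]
top tower ((651.751708984375, 296.032470703125), (172.21888732910156, 226.81829833984375), 81.52312469482422) [[526.8880615234375, 227.5814208984375], [751.228515625, 194.14605712890625], [776.6153564453125, 364.4835205078125], [552.27490234375, 397.91888427734375]]
scene [ 207  211  111  103 5807] ((602.4862670898438, 68.93968200683594), (202.27371215820312, 218.92120361328125), 81.22187805175781) [[478.87347412109375, -14.307914733886719], [695.2304077148438, -47.717140197753906], [726.0990600585938, 152.18728637695312], [509.74212646484375, 185.59649658203125]]
scene tower ((651.6876220703125, 318.800537109375), (129.9643096923828, 241.9704132080078), 81.2999496459961) [[522.2651977539062, 272.86651611328125], [761.4514770507812, 236.2656707763672], [781.1100463867188, 364.73455810546875], [541.9237670898438, 401.33538818359375]]
```

Call:
send_rows:
  commands:
    - [1, [0.129, 0.136, 0], [0, 0, 0.0106]]
    - [1, [0.129, 0.136, 0], [0, 0, 0.0106]]
    - [1, [0.129, 0.136, 0], [0, 0, 0.0106]]
    - [1, [0.129, 0.136, 0], [0, 0, 0.0106]]
    - [1, [0.129, 0.136, 0], [0, 0, 0.0106]]
    - [1, [0.129, 0.136, 0], [0, 0, 0.0106]]
    - [1, [0.129, 0.136, 0], [0, 0, 0.0106]]
    - [1, [0.129, 0.136, 0], [0, 0, 0.0106]]
    - [1, [0.129, 0.136, 0], [0, 0, 0.0106]]

```text
clock: 1.05
tool_pos: [0.4528, -0.3397, 0.2221]
orientation: [-179.9, -0.3, 138.8]
force: [0.9, -1.3, 0.2]
opening: 0.0212
```

Call:
send_rows:
  commands:
    - [1, [-0.01, 0.19, 0], [0, 0, 0.0116]]
    - [1, [-0.01, 0.19, 0], [0, 0, 0.0116]]
    - [1, [-0.01, 0.19, 0], [0, 0, 0.0116]]
    - [1, [-0.01, 0.19, 0.005], [0, 0, 0.0116]]
    - [1, [-0.01, 0.19, 0.005], [0, 0, 0.0116]]
    - [1, [-0.01, 0.19, 0.005], [0, 0, 0.0116]]
    - [1, [-0.01, 0.19, 0.005], [0, 0, 0.0116]]
    - [1, [-0.01, 0.19, 0], [0, 0, 0.0116]]
    - [1, [-0.01, 0.19, 0], [0, 0, 0.0116]]
    - [1, [0, 0.19, 0], [0, 0, 0.0116]]
    - [1, [0, 0, 0], [0, 0, 0]]

```text
clock: 2.15
tool_pos: [0.4289, 0.1578, 0.226]
orientation: [-180.0, -0.3, -177.2]
force: [-0.9, -0.6, 0.5]
opening: 0.0002
```

```bash
python3 - <<'E'
from plant import sensors, snapshot
import cv2,pickle
o=sensors.get_obs();print(o["tool_pos"],o["orientation"],o["force"],o["opening"],o["joint_pos"])
for n in ["scene","wrist"]:
    s=snapshot(n); cv2.imwrite(f"pics/{n}1.png",s["color"]); pickle.dump(s,open(f"pics/{n}1.pkl","wb"))
E
```

```text
[0.42885817 0.15782552 0.2260372 ] [-179.99987938   -0.27516724 -177.21617289] [-0.89162123 -0.60324355  0.48153819] 0.00020630624767449632 [ 44.85284386  -0.31381219 -25.28319459  -0.20294294 -65.23510301
 -41.98367559]
```

View pics/wrist1.png

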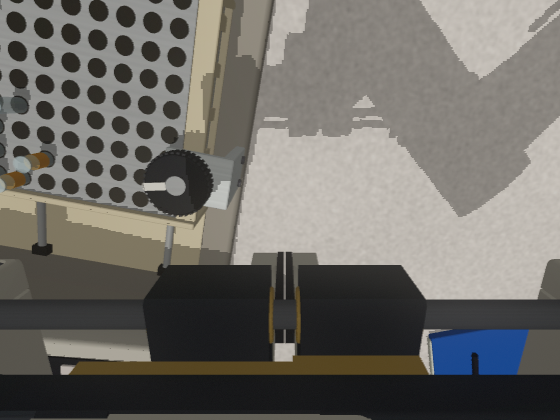

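View pics/scene1.png

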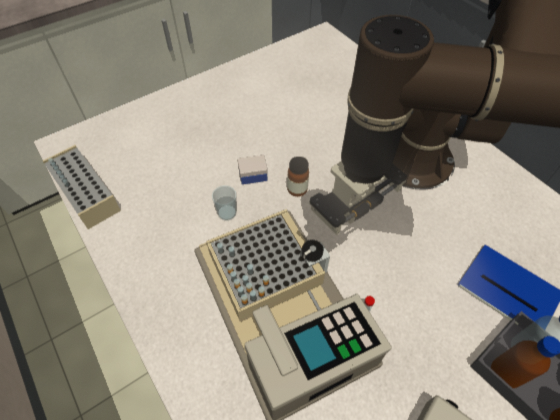

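The wrist view shows the knob at (178,182), mark pointing left, which is world +x. The path down beside it at x≈0.43 is clear. I'll descend on the robot side.

Call:
send_rows:
  commands:
    - [1, [0, -0.024, -0.09], [0, 0, -0.002]]
    - [1, [0, -0.024, -0.09], [0, 0, -0.002]]
    - [1, [0, -0.024, -0.09], [0, 0, -0.002]]
    - [1, [0, -0.024, -0.09], [0, 0, -0.002]]
    - [1, [0.04, 0, 0], [0, 0, 0]]
    - [1, [0.02, 0, 0], [0, 0, 0]]

```text
clock: 2.85
tool_pos: [0.4439, 0.1231, 0.1343]
orientation: [-180.0, -0.3, 179.0]
force: [1.1, 0.1, 0.3]
opening: 0.0004
```

Call:
send_rows:
  commands:
    - [1, [0.03, 0.04, 0], [0, 0, 0]]
    - [1, [0.02, 0.02, 0], [0, 0, 0]]
    - [1, [0.012, 0, 0], [0, 0, 0]]
    - [1, [0.012, 0, 0], [0, 0, 0]]
    - [1, [0.012, 0, 0], [0, 0, 0]]

```text
clock: 3.35
tool_pos: [0.4704, 0.1401, 0.1379]
orientation: [179.9, -0.0, 178.9]
force: [0.3, 0.2, -0.3]
opening: 0.0006
```

Call:
send_rows:
  commands:
    - [1, [0.008, 0, -0.008], [0, 0, 0]]
    - [1, [0.008, 0, -0.004], [0, 0, 0]]
    - [1, [0.008, 0, 0], [0, 0, 0]]

```text
clock: 3.65
tool_pos: [0.4713, 0.1388, 0.1369]
orientation: [-180.0, -0.5, 178.9]
force: [-13.5, 2.3, 13.9]
opening: 0.0006
```

```bash
cat > look.py <<'E'
import sys
from plant import sensors, snapshot
import cv2,pickle
from h import *
k=sys.argv[1]
for n in sys.argv[2:]:
    s=snapshot(n); pickle.dump(s,open(f"pics/{n}{k}.pkl","wb"))
    p=proj(s,[.510,.1335,.142]).astype(int); print(n,p)
    u=int(np.clip(p[0],70,490)); v=int(np.clip(p[1],52,368))
    cv2.imwrite(f"pics/{n}{k}.png",cv2.resize(s["color"][v-52:v+52,u-70:u+70],(560,416),interpolation=cv2.INTER_CUBIC))
o=sensors.get_obs();print(o["clock"],o["tool_pos"],o["orientation"],o["force"])
E
python3 look.py 2 scene top wrist
```

```text
scene [312 247]
top [190 204]
wrist [208 262]
3.8 [0.47126688 0.13876308 0.13674674] [-179.98493565   -0.53284943  178.91651523] [-14.44662549   2.26038981  16.3414642 ]
```

View pics/scene2.png

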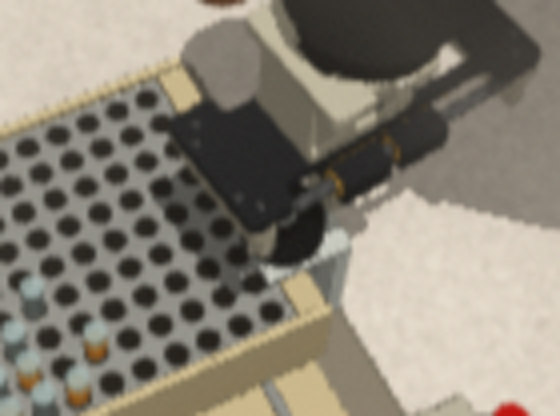

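View pics/top2.png

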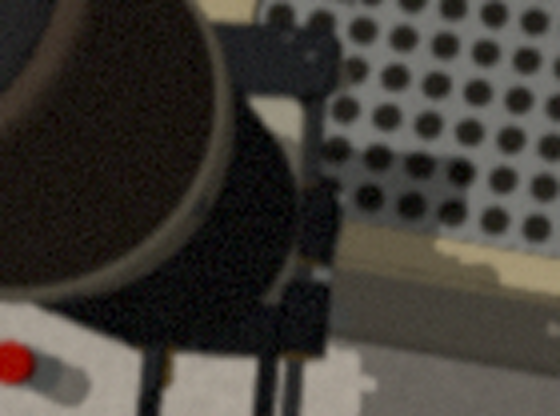

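View pics/wrist2.png

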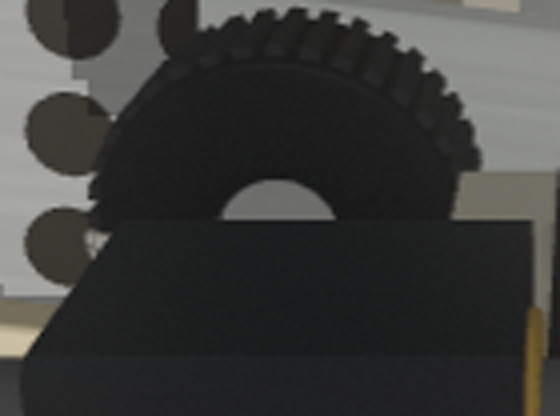

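The wrist view shows the fingertip touching the rim on its near side, with 14 N on contact. The top view is blocked by the arm, but the scene view shows the rim. Starting the roll.

Call:
send_rows:
  commands:
    - [1, [0.004, -0.012, 0], [0, 0, 0]]
    - [1, [0.004, -0.012, 0], [0, 0, 0]]
    - [1, [0.004, -0.012, 0], [0, 0, 0]]
    - [1, [0.004, -0.012, 0], [0, 0, 0]]

```text
clock: 4.2
tool_pos: [0.4707, 0.1265, 0.1379]
orientation: [180.0, -0.9, 179.0]
force: [-4.8, 0.8, 4.8]
opening: 0.0003
```

Call:
send_rows:
  commands:
    - [1, [-0.04, 0, 0], [0, 0, 0]]
    - [1, [0, 0.012, -0.034], [0, 0.002, 0]]
    - [1, [0, 0, 0], [0, 0, 0]]

```text
clock: 4.5
tool_pos: [0.4596, 0.1296, 0.1292]
orientation: [180.0, -1.6, 179.0]
force: [-1.3, 1.0, 0.3]
opening: 0.0003
```

```bash
python3 look.py 3 scene wrist
```

```text
scene [312 247]
wrist [184 286]
4.6 [0.46002026 0.12947523 0.12993981] [179.9488599   -1.5328168  178.97977534] [-0.1853878  -0.24502534 -0.63300633]
```

View pics/scene3.png

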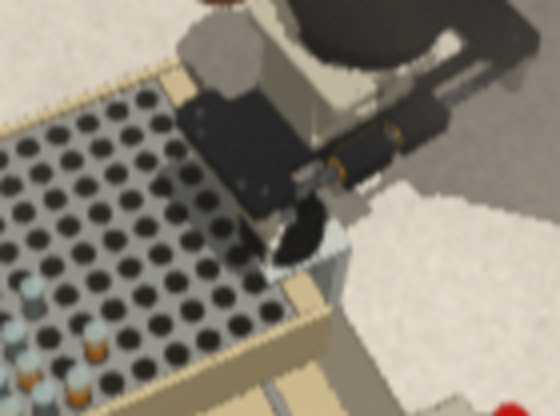

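View pics/wrist3.png

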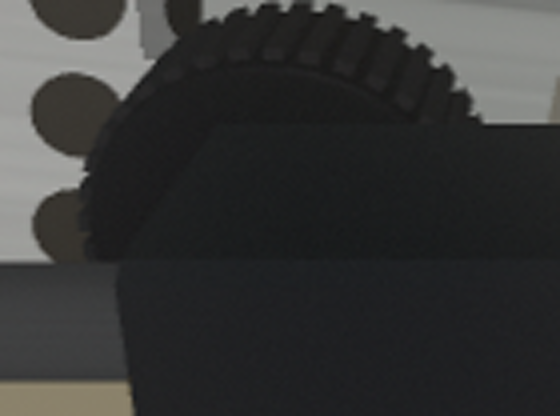

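Call:
send_rows:
  commands:
    - [1, [0.008, 0.01, -0.006], [0, -0.0043, 0]]
    - [1, [0.012, 0.01, -0.002], [0, 0, 0]]
    - [1, [0.008, 0, 0], [0, 0, 0]]
    - [1, [0.008, 0, 0], [0, 0, 0]]
    - [1, [0.004, 0, 0], [0, 0, 0]]

```text
clock: 5.1
tool_pos: [0.4701, 0.1348, 0.1279]
orientation: [180.0, -0.1, 179.0]
force: [-9.8, 2.5, 5.6]
opening: 0.0001
```

Call:
send_rows:
  commands:
    - [1, [0.003, -0.014, 0], [0, 0, 0]]
    - [1, [0.004, -0.014, 0], [0, 0, 0]]
    - [1, [0.004, -0.014, 0], [0, 0, 0]]

```text
clock: 5.4
tool_pos: [0.4699, 0.1236, 0.128]
orientation: [-179.9, -0.5, 179.0]
force: [-5.4, 2.0, 5.3]
opening: 0.0007
```

```bash
python3 look.py 4 wrist
```

```text
wrist [205 297]
5.45 [0.46992177 0.12313316 0.12801423] [-179.92162751   -0.55165378  178.98174169] [-6.81871979  0.39275067  6.39305558]
```

View pics/wrist4.png

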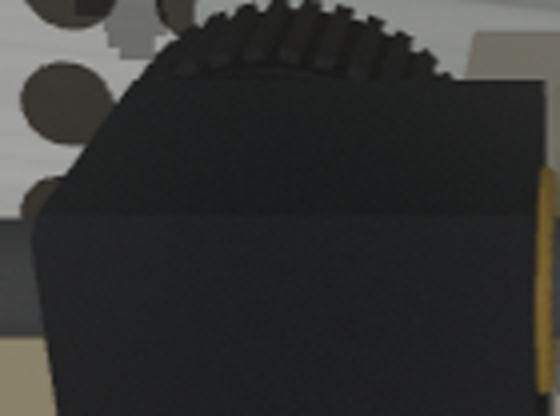

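Call:
send_rows:
  commands:
    - [1, [0.0054, -0.0156, 0.002], [0, -0.001, 0]]
    - [1, [0.0078, -0.0145, 0.002], [0, -0.001, 0]]
    - [1, [0.01, -0.013, 0.002], [0, 0, 0]]
    - [1, [0.012, -0.0115, 0.002], [0, 0, 0]]

```text
clock: 5.85
tool_pos: [0.4766, 0.1077, 0.129]
orientation: [-179.8, -0.2, 178.9]
force: [-1.7, -0.9, -1.7]
opening: 0.0003
```

```bash
python3 look.py 5 wrist scene
```

```text
wrist [221 322]
scene [312 247]
5.95 [0.47696454 0.10750289 0.12905556] [-1.79815332e+02 -1.47870388e-01  1.78892728e+02] [-1.73963053 -1.04338245 -0.61671064]
```

View pics/wrist5.png

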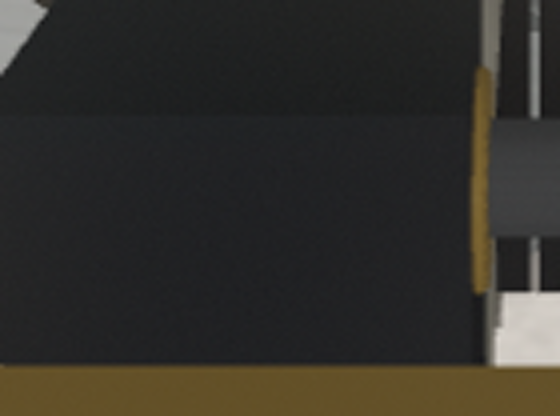

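View pics/scene5.png

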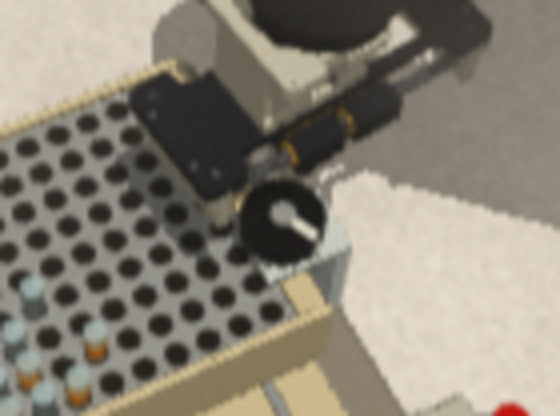

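The scene view shows the mark now pointing lower right, (283,212)→(316,236) in the crop, so the knob is turning with the finger.

```bash
cat > mark.py <<'E'
from h import *
import sys
def mark(n,z=.142,c0=(.510,.1335)):
    s=load(n); im=s["color"].astype(int); H,W=im.shape[:2]
    c=np.array([*c0,z]); out=[]
    # sample top-face in polar coords, brightness at r 14..21 mm
    K=s["mtx"];R_=Rm(s)
    g=cv2.cvtColor(s["color"],cv2.COLOR_BGR2GRAY)
    A=np.radians(np.arange(0,360,3)); val=[]
    for a in A:
        v=[]
        for r in (.011,.013,.015,.017,.019):
            q=proj(s,[c[0]+r*np.cos(a),c[1]+r*np.sin(a),z]).astype(np.float32)
            v.append(cv2.getRectSubPix(g,(1,1),(float(q[0]),float(q[1])))[0,0])
        val.append(np.mean(v))
    val=np.array(val); w=np.clip(val-np.median(val)-15,0,None)
    i=np.argmax(val); d=np.abs((np.arange(len(A))-i+60)%120-60)<8; w=w*d
    a=np.degrees(np.angle((w*np.exp(1j*A)).sum()))
    return a,val.max(),np.median(val),val
if __name__=="__main__":
    for n in sys.argv[2:]:
        a,m,b,_=mark(n,float(sys.argv[1])); print(n,"mark world deg %.1f  rel start %.1f  peak %.0f med %.0f"%(a,a-4.5,m,b))
E
python3 mark.py .142 scene0 top0; python3 mark.py .1427 scene5
```

```text
scene0 mark world deg 4.6  rel start 0.1  peak 177 med 34
top0 mark world deg 5.5  rel start 1.0  peak 145 med 21
scene5 mark world deg 99.1  rel start 94.6  peak 197 med 31
```

Call:
send_rows:
  commands:
    - [1, [0.0148, -0.0078, 0], [0, 0, 0]]
    - [1, [0.0158, -0.0054, 0], [0, 0, 0]]
    - [1, [0.0166, -0.0028, 0], [0, 0, 0]]
    - [1, [0.0167, 0, 0], [0, 0, 0]]
    - [1, [0.0166, 0.0024, 0], [0, 0, 0]]
    - [1, [0.016, 0.004, 0], [0, 0, 0]]

```text
clock: 6.55
tool_pos: [0.5011, 0.0992, 0.1295]
orientation: [-179.3, -0.4, 178.9]
force: [-1.8, -5.1, -0.2]
opening: 0.0005
```

```bash
python3 look.py 6 scene; python3 mark.py .143 scene6
```

```text
scene [312 247]
6.6 [0.50167561 0.09919575 0.1294857 ] [-179.26574304   -0.42726867  178.89335674] [-2.35984575e-02 -6.32842378e+00 -2.64909652e-03]
scene6 mark world deg 168.5  rel start 164.0  peak 196 med 31
```

View pics/scene6.png

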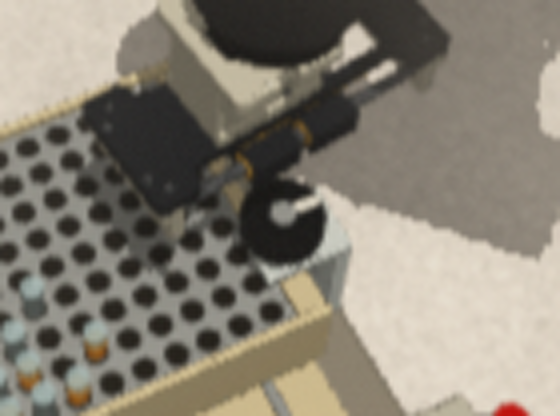

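Call:
send_rows:
  commands:
    - [1, [0.02, 0.004, 0], [0.001, -0.001, 0]]
    - [1, [0.02, 0.004, 0], [0.001, 0, 0]]
    - [1, [0.02, 0.004, 0], [0, 0, 0]]
    - [1, [0.02, 0.004, 0], [0, 0, 0]]
    - [1, [0.02, 0.004, 0], [0, 0, 0]]

```text
clock: 7.1
tool_pos: [0.5281, 0.0989, 0.1298]
orientation: [-179.6, -0.3, 178.9]
force: [-1.3, -4.2, 0.9]
opening: 0.0006
```

```bash
python3 look.py 7 scene; python3 mark.py .143 scene7
```

```text
scene [312 247]
7.15 [0.52911015 0.09917964 0.12990454] [-179.56013436   -0.20511565  178.93756152] [ 1.07247021 -5.40847647  1.91285296]
scene7 mark world deg -124.1  rel start -128.6  peak 183 med 31
```

Call:
send_rows:
  commands:
    - [1, [0.019, 0.008, 0], [0, 0, 0]]
    - [1, [0.017, 0.0115, 0], [0, 0, 0]]
    - [1, [0.0142, 0.0145, 0], [0, 0, 0]]
    - [1, [0.011, 0.0172, 0], [0, 0, 0]]

```text
clock: 7.55
tool_pos: [0.5478, 0.1114, 0.1306]
orientation: [-179.5, -0.0, 178.9]
force: [1.0, -2.0, -0.1]
opening: 0.0006
```

```bash
python3 look.py 8 scene; python3 mark.py .144 scene8
```

```text
scene [312 247]
7.6 [0.54831847 0.11211613 0.13059246] [-1.79540267e+02 -1.28631830e-02  1.78941472e+02] [ 2.77557468 -1.75135726  0.13482763]
scene8 mark world deg 0.0  rel start -4.5  peak 44 med 31
```

View pics/scene8.png

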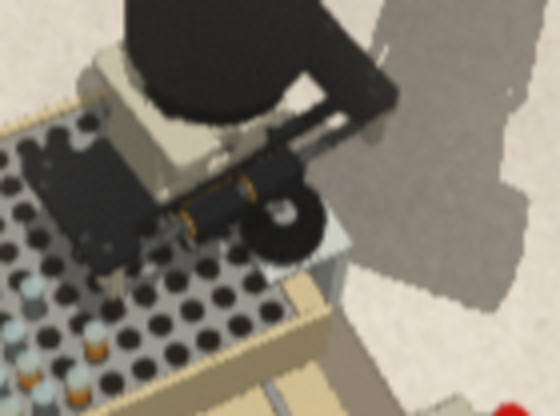

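Call:
send_rows:
  commands:
    - [1, [0.003, 0.0204, 0], [0, 0, 0]]
    - [1, [-0.0015, 0.0206, 0], [0, 0, 0]]
    - [1, [-0.005, 0.02, 0], [0, 0, 0]]
    - [1, [-0.005, 0.02, 0], [0, 0, 0]]

```text
clock: 8.0
tool_pos: [0.5515, 0.1363, 0.1315]
orientation: [-179.8, 0.5, 179.0]
force: [5.1, -2.2, -5.4]
opening: 0.0005
```

```bash
python3 look.py 9 scene wrist; python3 mark.py .144 scene9
```

```text
scene [312 247]
wrist [366 267]
8.1 [0.55159996 0.13694471 0.13154982] [-179.84070385    0.56461662  179.04107256] [ 5.02734449  0.48783528 -5.12362791]
scene9 mark world deg -92.7  rel start -97.2  peak 69 med 39
```

View pics/scene9.png

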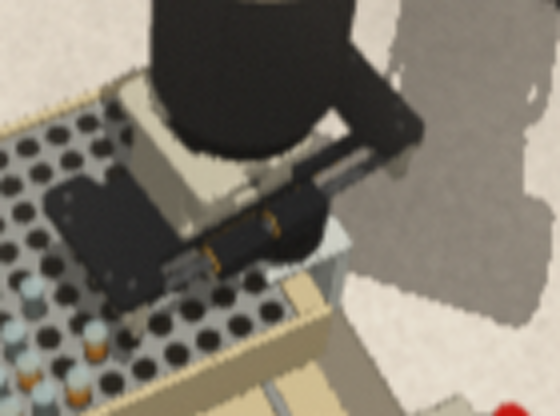

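View pics/wrist9.png

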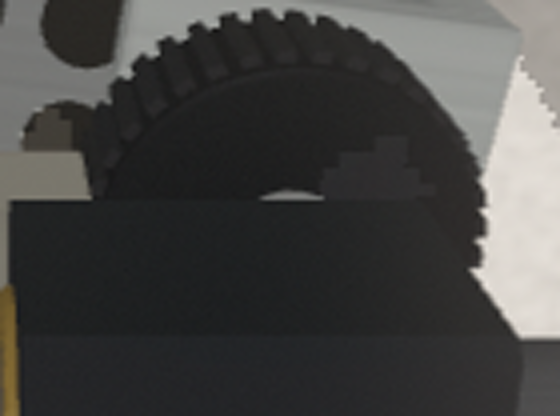

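Call:
send_rows:
  commands:
    - [1, [-0.004, 0.02, -0.001], [0, 0.001, 0]]
    - [1, [-0.0055, 0.02, -0.001], [0, 0.001, 0]]
    - [1, [-0.0095, 0.0181, 0], [0, 0, 0]]
    - [1, [-0.0128, 0.016, 0], [0, 0, 0]]
    - [1, [-0.0158, 0.013, 0], [0, 0, 0]]

```text
clock: 8.6
tool_pos: [0.5429, 0.1641, 0.132]
orientation: [179.8, 0.3, 179.1]
force: [3.3, 1.2, -0.5]
opening: 0.0003
```

```bash
python3 look.py 10 scene wrist; python3 mark.py .144 scene10
```

```text
scene [312 247]
wrist [350 215]
8.7 [0.54254043 0.16419803 0.13214223] [179.82796673   0.26682693 179.16436326] [ 2.10704232  3.57872674 -1.47967861]
scene10 mark world deg -47.9  rel start -52.4  peak 190 med 107
```

View pics/wrist10.png

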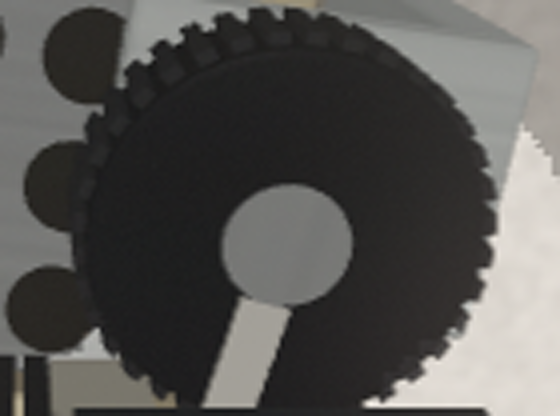

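```bash
python3 mark.py .1449 wrist10
```

```text
wrist10 mark world deg 76.5  rel start 72.0  peak 159 med 36
```

Call:
send_rows:
  commands:
    - [1, [-0.0183, 0.009, 0], [0, 0, 0]]
    - [1, [-0.02, 0.005, 0], [0, 0, 0]]
    - [1, [-0.0206, 0.001, 0], [0, 0, 0]]
    - [1, [-0.0204, -0.003, 0], [0, 0, 0]]
    - [1, [-0.02, -0.004, 0], [0, 0, 0]]

```text
clock: 9.2
tool_pos: [0.5169, 0.1707, 0.1326]
orientation: [179.4, 0.5, 179.1]
force: [1.6, 6.0, -1.5]
opening: 0.0006
```

```bash
python3 look.py 11 wrist; python3 mark.py .145 wrist11
```

```text
wrist [297 204]
9.25 [0.51620423 0.170612   0.13261418] [179.38967845   0.45674795 179.12668973] [-0.50113328  7.08866482 -1.90872627]
wrist11 mark world deg 129.1  rel start 124.6  peak 160 med 37
```

View pics/wrist11.png

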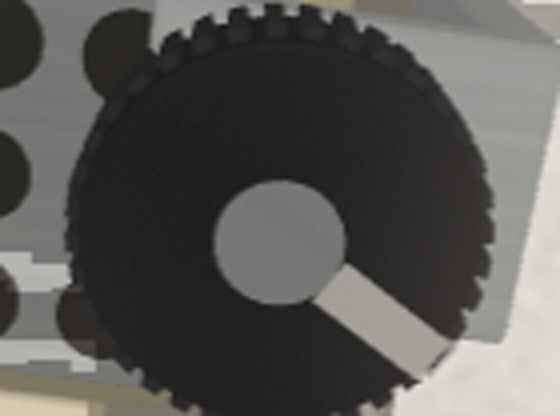

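Call:
send_rows:
  commands:
    - [1, [-0.02, -0.004, 0], [-0.001, 0.001, 0]]
    - [1, [-0.02, -0.004, 0], [-0.001, 0, 0]]
    - [1, [-0.02, -0.004, 0], [0, 0, 0]]
    - [1, [-0.02, -0.004, 0], [0, 0, 0]]
    - [1, [-0.0195, -0.006, 0], [0, 0, 0]]

```text
clock: 9.75
tool_pos: [0.4895, 0.1701, 0.1331]
orientation: [179.6, 0.2, 179.1]
force: [0.0, 3.4, 0.2]
opening: 0.0002
```

```bash
python3 look.py 12 wrist scene; python3 mark.py .1458 wrist12 scene12
```

```text
wrist [239 205]
scene [312 247]
9.85 [0.4888186  0.16970003 0.1330617 ] [179.66834638   0.19613011 179.14075787] [-2.39017366  6.43584729 -0.31799485]
wrist12 mark world deg -163.4  rel start -167.9  peak 157 med 34
scene12 mark world deg 180.0  rel start 175.5  peak 88 med 38
```

View pics/wrist12.png

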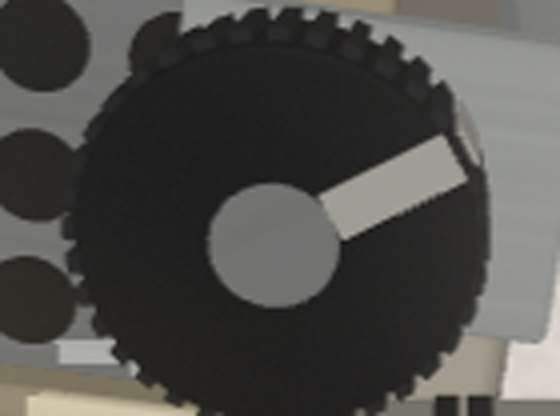

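View pics/scene12.png

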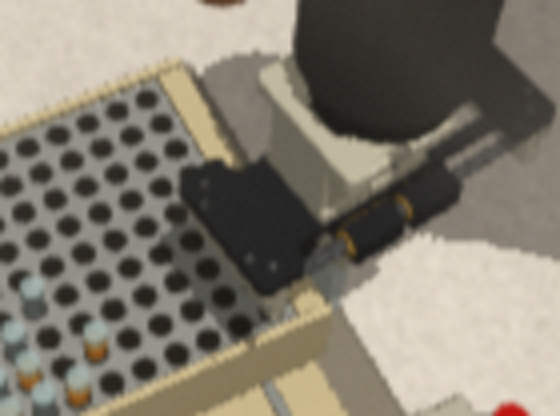

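Call:
send_rows:
  commands:
    - [1, [-0.018, -0.0096, 0], [0, 0, 0]]
    - [1, [-0.0156, -0.0132, 0], [0, 0, 0]]
    - [1, [-0.0127, -0.016, 0], [0, 0, 0]]
    - [1, [-0.009, -0.0183, 0], [0, 0, 0]]
    - [1, [-0.0055, -0.0196, 0], [0, 0, 0]]
    - [1, [-0.0013, -0.0203, 0], [0, 0, 0]]

```text
clock: 10.45
tool_pos: [0.4695, 0.1433, 0.1329]
orientation: [179.8, -0.0, 179.2]
force: [-0.2, -0.0, 0.1]
opening: 0.0005
```

```bash
python3 look.py 13 wrist scene; python3 mark.py .1466 wrist13 scene13
```

```text
wrist [203 256]
scene [312 247]
10.55 [0.46967799 0.14316359 0.13290823] [ 1.79754352e+02 -2.95843919e-02  1.79123699e+02] [ 0.79981018 -0.82846297  0.45172802]
wrist13 mark world deg -72.3  rel start -76.8  peak 147 med 30
scene13 mark world deg 42.9  rel start 38.4  peak 71 med 39
```

View pics/wrist13.png

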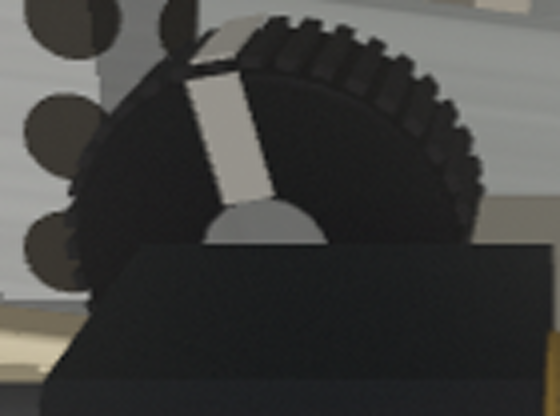

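Call:
send_rows:
  commands:
    - [1, [0.006, -0.012, 0], [0, 0, 0]]
    - [1, [0.004, -0.018, 0], [0, 0, 0]]
    - [1, [0.004, -0.018, 0], [0, 0, 0]]
    - [1, [0.004, -0.018, 0], [0, 0, 0]]
    - [1, [0.004, -0.018, 0], [0, 0, 0]]
    - [1, [0.0058, -0.019, 0], [0, 0, 0]]
    - [1, [0.0093, -0.018, 0], [0, 0, 0]]

```text
clock: 11.25
tool_pos: [0.4745, 0.1088, 0.1329]
orientation: [-180.0, -0.6, 179.0]
force: [-0.1, -0.6, -0.2]
opening: 0.0005
```

```bash
python3 look.py 14 wrist scene; python3 mark.py .147 wrist14 scene14
```

```text
wrist [218 315]
scene [312 247]
11.35 [0.47462021 0.10868584 0.13277422] [-179.98419408   -0.62919648  178.99905208] [ 0.82363945 -0.24930414  0.49071941]
wrist14 mark world deg 0.0  rel start -4.5  peak 35 med 33
scene14 mark world deg -19.6  rel start -24.1  peak 193 med 31
```

View pics/scene14.png

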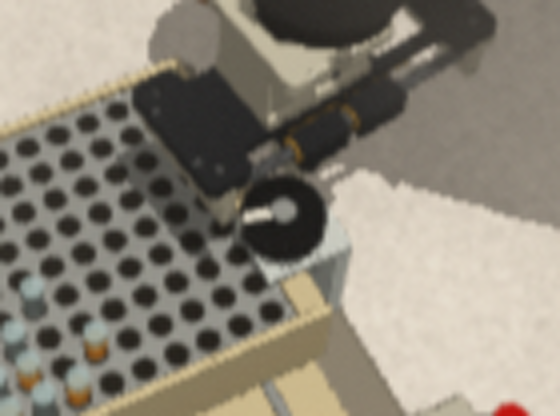

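The scene view shows the mark at −19.6° world. Counting through the sequence, that is about 696° from the start, or 1.93 turns, well inside tolerance. I'll back away and go to the free end wall.

Call:
send_rows:
  commands:
    - [1, [-0.06, -0.04, 0], [0, 0, 0]]
    - [1, [0, 0, 0.12], [0, -0.0015, 0]]
    - [1, [0, 0, 0.12], [0, 0, -0.004]]
    - [1, [0.106, -0.162, 0], [0, 0, -0.004]]
    - [1, [0.106, -0.162, 0], [0, 0, -0.004]]
    - [1, [0.106, -0.162, 0], [0, 0, -0.004]]
    - [1, [0.106, -0.162, 0], [0, 0, -0.005]]
    - [1, [0, 0, 0], [0, 0, 0]]

```text
clock: 12.15
tool_pos: [0.5712, -0.0684, 0.1957]
orientation: [-179.9, 0.2, 171.6]
force: [-1.0, -0.1, -0.7]
opening: 0.0002
```

```bash
python3 look.py 15 scene wrist top; python3 mark.py .147 scene15 top15; python3 - <<'E'
from h import *
for n in("scene15","wrist15"): cv2.imwrite(f"pics/full_{n}.png",load(n)["color"])
E
```

```text
scene [312 247]
wrist [386 433]
top [190 204]
12.3 [ 0.56861333 -0.06457472  0.19590272] [-1.79997389e+02  1.62077087e-01  1.71774651e+02] [-0.3401555   0.79604138 -0.28251708]
scene15 mark world deg -19.5  rel start -24.0  peak 205 med 42
top15 mark world deg -23.2  rel start -27.7  peak 227 med 23
```

View pics/full_scene15.png

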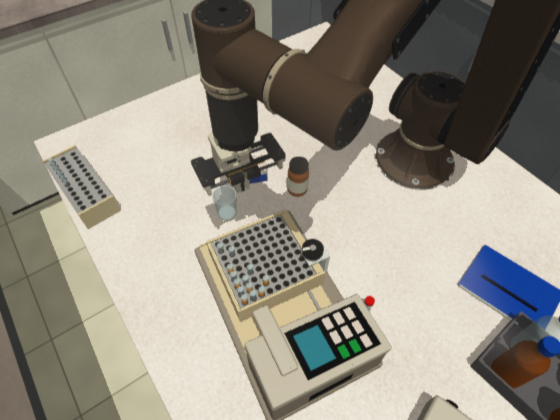

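View pics/full_wrist15.png

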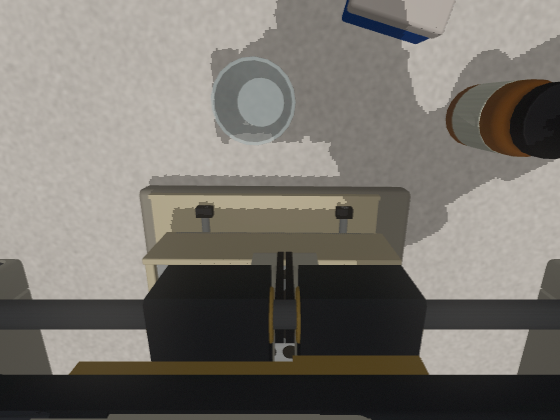

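```bash
python3 - <<'E'
from h import *
s=load("wrist15")
for p in [(.4785,-.014,.104),(.694,-.047,.104),(.57,-.028,.104)]: print(proj(s,p))
print("beaker rim",onplane(s,(254,100),.085), onplane(s,(254,143),.085))
print("wall top front",onplane(s,(275,234),.104),"foot?",onplane(s,(275,234),.042),onplane(s,(275,264),.104))
t=load("top15");print(t["z_map"].shape)
E
```

```text
[401.89877807 256.10538869]
[141.14707211 254.33741193]
[291.1309599  255.36682497]
beaker rim [ 0.58103032 -0.15442414  0.085     ] [ 0.58673699 -0.12195597  0.085     ]
wall top front [ 0.58038635 -0.0489396   0.104     ] foot? [ 0.58608015 -0.02436218  0.042     ] [ 0.58457886 -0.02202976  0.104     ]
(420, 560)
```

Call:
send_rows:
  commands:
    - [1, [0, -0.008, -0.116], [0, 0, 0]]
    - [1, [0, 0, -0.116], [0, 0, 0]]
    - [1, [0, 0, -0.116], [0, 0, 0]]
    - [1, [0, 0, -0.1], [0, 0, 0]]
    - [1, [0.006, 0.04, 0], [0, 0, 0]]
    - [1, [0.003, 0.02, 0], [0, 0, 0]]

```text
clock: 12.9
tool_pos: [0.5696, -0.044, 0.0843]
orientation: [179.9, 0.5, 172.3]
force: [0.4, -0.6, 0.1]
opening: 0.0003
```

Call:
send_rows:
  commands:
    - [1, [0.003, 0.016, 0], [0, 0, 0]]
    - [1, [0.003, 0.016, 0], [0, 0, 0]]
    - [1, [0.003, 0.016, 0], [0, 0, 0]]
    - [1, [0.003, 0.016, 0], [0, 0, 0]]
    - [1, [0.003, 0.016, 0], [0, 0, 0]]

```text
clock: 13.4
tool_pos: [0.5743, -0.0206, 0.0887]
orientation: [179.9, 0.7, 172.5]
force: [-0.8, -2.0, -0.9]
opening: 0.0008
```

Call:
send_rows:
  commands:
    - [1, [0.003, 0.02, -0.006], [0, 0.002, 0]]
    - [1, [0.003, 0.02, -0.004], [0, 0, -0.002]]
    - [1, [0.003, 0.02, -0.002], [0, 0, 0]]
    - [1, [0.003, 0.02, -0.002], [0, 0, 0]]
    - [1, [0.003, 0.02, -0.002], [0, 0, 0]]
    - [1, [0.003, 0.02, -0.002], [0, 0, 0]]
    - [1, [0.003, 0.02, -0.002], [0, 0, 0]]

```text
clock: 14.1
tool_pos: [0.5814, 0.017, 0.0848]
orientation: [180.0, 0.1, 171.7]
force: [-0.5, -1.6, 2.6]
opening: 0.0008
```

```bash
python3 look.py 16 scene; python3 - <<'E'
from h import *
cv2.imwrite("pics/full_scene16.png",load("scene16")["color"])
E
```

```text
scene [312 247]
14.15 [0.58167791 0.01775795 0.0847307 ] [1.79927723e+02 1.11808579e-01 1.71736942e+02] [0.88929447 0.64776158 0.11942249]
```

View pics/full_scene16.png

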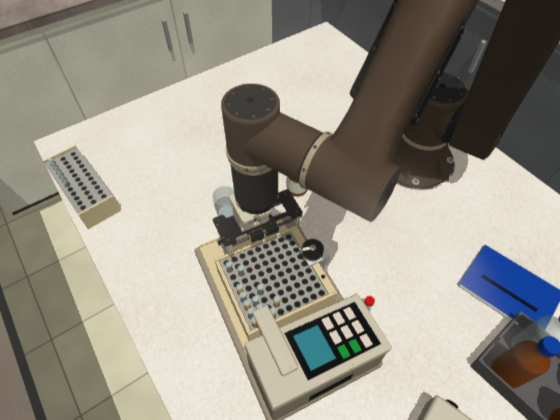

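Call:
send_rows:
  commands:
    - [1, [0.003, 0.02, 0], [0, 0, 0]]
    - [1, [0.003, 0.02, 0], [0, 0, 0]]
    - [1, [0.003, 0.02, 0], [0, 0, 0]]
    - [1, [0.003, 0.02, 0], [0, 0, 0]]
    - [1, [0.003, 0.02, 0], [0, 0, 0]]

```text
clock: 14.65
tool_pos: [0.5857, 0.0446, 0.0846]
orientation: [179.9, 0.1, 171.7]
force: [-0.3, -1.9, 0.8]
opening: 0.0004
```

Call:
send_rows:
  commands:
    - [1, [0.002, 0.012, 0], [0, 0, 0]]
    - [1, [0.002, 0.012, 0], [0, 0, 0]]
    - [1, [0.002, 0.012, 0], [0, 0, 0]]
    - [1, [0.001, 0.008, 0], [0, 0, 0]]
    - [1, [0.001, 0.008, 0], [0, 0, 0]]

```text
clock: 15.15
tool_pos: [0.5866, 0.0513, 0.0848]
orientation: [-179.4, -0.1, 171.7]
force: [0.3, -11.1, 2.5]
opening: 0.0007
```

Call:
send_rows:
  commands:
    - [1, [0.001, 0.01, 0], [0, 0, 0]]
    - [1, [0.001, 0.01, 0], [0, 0, 0]]
    - [1, [0, 0, 0], [0, 0, 0]]

```text
clock: 15.45
tool_pos: [0.5866, 0.0506, 0.0848]
orientation: [-179.0, -0.2, 171.6]
force: [0.3, 0.7, -0.1]
opening: 0.0002
```

The stop was reached: y stays at 0.051 while the force rises. Backing off and lifting clear.

Call:
send_rows:
  commands:
    - [1, [-0.01, -0.08, 0], [0, 0, 0]]
    - [1, [-0.01, -0.08, 0.04], [0, 0, 0]]
    - [1, [0, -0.02, 0.15], [0, 0, 0]]
    - [1, [0, 0, 0.15], [0, 0, 0]]
    - [1, [0, 0, 0.15], [0, 0, 0]]
    - [1, [-0.05, -0.18, 0.1], [0, 0, 0]]
    - [1, [-0.05, -0.19, 0], [0, 0, 0]]
    - [1, [-0.05, -0.19, 0], [0, 0, 0]]
    - [1, [-0.05, -0.19, 0], [0, 0, 0]]
    - [1, [0, 0, 0], [0, 0, 0]]

```text
clock: 16.45
tool_pos: [0.5319, -0.1804, 0.2361]
orientation: [-179.3, 0.1, 172.0]
force: [-0.3, 0.3, -0.5]
opening: 0.0006
```

```bash
python3 look.py 17 scene top; python3 mark.py .147 scene17 top17; python3 - <<'E'
from h import *
for n in ("scene17","top17"): cv2.imwrite(f"pics/full_{n}.png",load(n)["color"])
for n in ("scene17","top17"):
    X=load(n); c=cloud(X); z=c[...,2]
    inb=(c[...,0]>.45)&(c[...,0]<.78)&(c[...,1]<.27)&(c[...,1]>-.05)
    m=((z>.085)&(z<.108)&inb).astype(np.uint8); m=cv2.morphologyEx(m,cv2.MORPH_OPEN,np.ones((3,3)))
    k,l,st,_=cv2.connectedComponentsWithStats(m); i=1+st[1:,4].argmax(); P=c[l==i]
    u=np.array([.150,.989]); q=P[:,:2]@u; ref=np.array([.478,-.014])@u
    print(n,"wall outer face shift mm",1000*(np.percentile(q,.3)-ref))
    k=(z>.138)&(z<.156)&(np.hypot(c[...,0]-.51,c[...,1]-.1335)<.022); print("knob z",np.median(z[k]))
for n in ("scene0","top0"):
    c=cloud(load(n)); z=c[...,2]; k=(z>.138)&(z<.156)&(np.hypot(c[...,0]-.51,c[...,1]-.1335)<.022); print(n,"knob z",np.median(z[k]))
E
```

```text
scene [312 247]
top [190 204]
16.55 [ 0.53318443 -0.17758916  0.23592636] [-1.79298810e+02  1.46661353e-01  1.72045999e+02] [-0.28242857 -0.61612849 -0.16638478]
scene17 mark world deg -19.6  rel start -24.1  peak 187 med 38
top17 mark world deg 0.0  rel start -4.5  peak 82 med 81
scene17 wall outer face shift mm 91.61227390087963
knob z 0.1481439703812969
top17 wall outer face shift mm 264.458965096874
knob z nan
scene0 knob z 0.1430528306074329
top0 knob z 0.1422425888676785
  return _methods._mean(a, axis=axis, dtype=dtype,
  ret = ret.dtype.type(ret / rcount)
```

View pics/full_scene17.png

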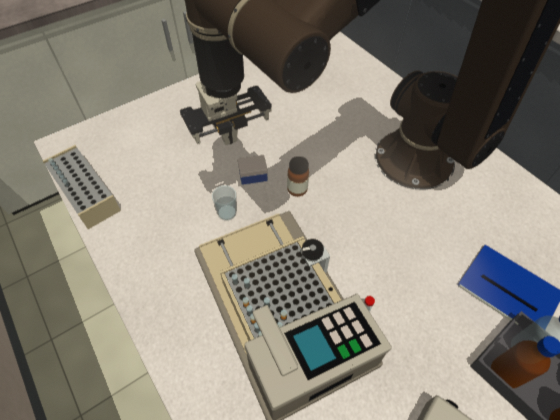

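View pics/full_top17.png

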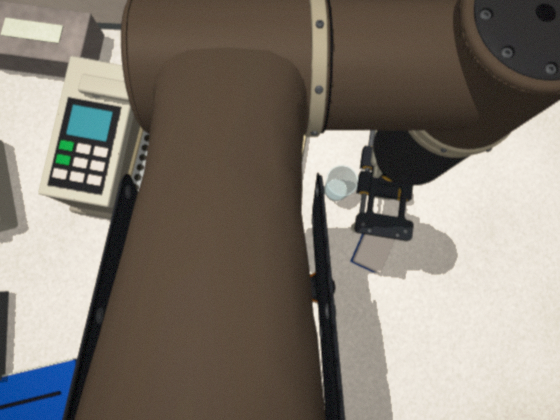

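The scene view shows the carriage against the tower and the knob mark unchanged. The knob is 5.1 mm higher, which fits two turns. The bottle (298,176), beaker (225,203), tip box (253,170) and vial (370,300) are where they were.

```bash
python3 -c "
from plant import order
print(order.close_job())"
```

```text
the job is handed in; nothing more can be done
None
```

I loosened the locking screw about 1.93 turns anticlockwise, then pushed the carriage home against the tower. I handed the job in after about 16.6 s.

- **Screw:** I rolled the shut fingertips round the knurled rim. Counted through the sequence, the white line had turned about 696° in the scene view (about 692° in one top view). The knob stood about 5 mm higher, which also fits two turns. The line did not move during the push.
- **Carriage:** It slid with about 2 N and stopped hard, the force rising to 11 N with no further motion. The scene view put its travel at 91.6 mm against the nominal 90 mm, which is within measuring error.
- **Surroundings:** In the last scene picture the bottle, beaker, tip box and vial stand where they did at the start. The arm was clear of everything.
- **Checks that failed or disagreed:**
  - The last top view was blocked by the arm, so its numbers were unusable. The final checks rest on the scene camera and the force readings.
  - The wrist camera was 5–7 mm off on position, so I used it only as a rough guide to the line.
- **Contact force:** The first contact with the rim was firmer than needed, at about 14 N sideways and 16 N upward. I then lowered the fingertip and eased the pressure.

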